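# Load a jar and run a sticking label-applicator carriage home

## Task

Stand the spice jar upright in the square pocket of the label applicator's sliding carriage while the carriage is still back at its parked end, and let go of it. Then push the carriage by its upright knob towards the roller head: the slide sticks at first, so push steadily until it breaks free, then run it on without slamming it until it is fully home against its hidden end stop, and let go. The jar must still be standing in the pocket; leave the salt shaker and the lemon where they are.

Things in the scene. Friction and masses are not known exactly. Their poses are not given: they have to be found in the camera images.
- labeller: Label applicator fixed on the table: grey base 470 x 110 mm, 14 mm high, with two steel guide rods and at its far end a grey roller head with a paper label reel on top (130 mm high). Origin on the table under the knob when the carriage is parked (joint 0); its x axis is level and points along the slide towards the roller head, z up. The base reaches from x = -50 to +420 mm and y = -55 to +55 mm; the head stands from x = 320 to 418 mm.
- carriage (a joint): Slide of the carriage in m: 0 = parked, growing along the labeller's +x axis as it is pushed towards the head. Within the first 25 mm or so it sticks and takes about 10 to 18 N to break free, after which it may jump forward by some 30 mm if pushed loosely, and then slides with 1.5 to 5 N and stays where it is left. The end stop is a hard one hidden inside the slide, some 130 to 150 mm from the parked position; it can only be felt. Fully home means up against it.
- knob (a point): Middle of the knob by which the carriage is pushed: an upright black cylinder 32 mm in diameter and 42 mm tall (from 85 to 127 mm above the table), on a 16 mm steel stem. The point is on its axis, 105 mm above the table. It moves with the carriage. It can be pinched from above or pushed from behind. Axes as the labeller's.
- pocket (a point): Middle of the pocket's floor on the carriage, 42 mm above the table and 150 mm ahead of the knob along the labeller's x. The pocket is a square 58 x 58 mm inside, open on top, with black walls 6 mm thick and 16 mm high, its sides along the labeller's x and y. It moves with the carriage. Axes as the labeller's.
- pepper_jar: The spice jar to be labelled: a round glass jar with a broad flat-topped screw cap as wide as the body, 45 mm in diameter and 106 mm tall, standing on the table. Origin at the centre of its underside, z up. About 0.1 to 0.2 kg; it can be gripped round the cap or the body from above.
- salt_shaker: Salt shaker with a domed top, 44 mm in diameter and 90 mm tall, a bystander. Origin at the centre of its underside.
- lemon: Lemon 78 x 55 x 56 mm lying on the table, a bystander. Origin at the centre of its underside.

How it is judged (in metres and radians):
On the way, in this order (a step that is already met when the one before it is completed fails the run):
1. the jar stands in the pocket, let go, with the carriage still parked (within 20 mm of 0) (horizontal distance between pepper_jar and pocket below 0.014 m and z of pepper_jar in the frame of pocket below 0.006 m and angle between pepper_jar's own z axis and vertical below 0.1 rad and contact force between the fingers and pepper_jar below 0.1 N and value of joint carriage below 0.02 m), for 0.2 s.
2. the carriage is up against its end stop (value of joint carriage above 0.136 m), for 0.2 s.
At the end, for the whole second after the job is handed in: The carriage is at rest within 4 mm of its hidden end stop, and the jar stands upright (within 0.1 rad) and at rest on the floor of the pocket (centre within 14 mm of the pocket's centre) (value of joint carriage above 0.136 m and velocity of joint carriage below 0.01 m/s and horizontal distance between pepper_jar and pocket below 0.014 m and z of pepper_jar in the frame of pocket below 0.006 m and angle between pepper_jar's own z axis and vertical below 0.1 rad and linear speed of pepper_jar below 0.02 m/s); the robot touches nothing.
It fails at once if the carriage is slammed into its end stop (faster than 0.25 m/s over its last 20 mm) (value of joint carriage above 0.12 m and velocity of joint carriage above 0.25 m/s).
It fails at once if the jar is tipped over (angle between pepper_jar's own z axis and vertical above 0.6 rad).
It fails at once if the salt shaker is moved more than 30 mm (distance of salt_shaker from where it was at the start of the episode above 0.03 m).
It fails at once if the lemon is moved more than 30 mm (distance of lemon from where it was at the start of the episode above 0.03 m).
It also fails if it takes over 61 s, if anything falls off the work surface, if the arm or the gripper's body presses on something with over 40 N, if the wrist force passes 120 N, or if a joint passes its speed limit or range.

## Robot

A 6-joint arm with a two-finger parallel gripper is mounted at the origin on a cart in front of the work surface, level with it; the furniture and walls round the work are solid. World frame = base frame: x ahead of the robot, y to its left, z up, the work surface at z = 0. Lengths are in mm, angles in degrees, forces in N, time in s.
With the tool pointing down it reaches from about 250 to 775 mm from the base axis. Payload 4 kg.
Tool frame: the origin (TCP) lies at the very end of the fingers, on their centre line; the grasp point (between the pads) lies 19 mm behind it; z points along the fingers, y is the line along which they close (so a half turn about z gives the same grasp; the last joint's range is limited). The gripper opens to 85 mm and grips with 20 to 120 N. Pads are 22 mm wide; open, the fingers measure 114 mm over their backs; the gripper's body (76 mm by 85 mm) begins 54 mm behind the grasp point. The pads swing forward as they close: fully open they stand 13 mm farther back than shut.
Start: joints at [58.207, 4.996, 78.535, -0, 96.463, -5.907], TCP at [240.133, 494.827, 231.341] pointing down, gripper open.
Joint ranges: [-177.83, 177.83], [-43.37, 116.18], [15.69, 146.23], [-61.86, 241.86], [9.47, 152.12], [-147.06, 147.06]. Speed limits (degrees/s): [159.86, 159.86, 180, 180, 180, 180].

## Interface

Orientations are given as [roll, pitch, yaw] about the fixed x, y, z axes, in that order (R = Rz(yaw) Ry(pitch) Rx(roll)).
In Python, from workcell import manip gives the robot as it stands.
- The arm moves only by the tool arm_command, never from a script. Its argument "series" is text: rows parted by semicolons, each of 5 numbers parted by spaces: the shift along the tool's x, y, z in mm, then the turn about the tool's z in degrees, then the finger opening in mm, from 0 to 85.4. A call has 1 to 20 rows; each row shifts and turns the commanded pose from where the row before left it, along the tool's axes as they then stand; what a row does not reach is not made up. A row lasts 1/8 s, in which the tool goes at most 62.5 mm and 10.7 degrees, less where a joint would pass 70% of its speed; a pose out of reach is approached as far as the arm can. A call with a gripper value outside its range is refused whole. The fingers move at their own pace and stop on an object; "newtons" is the grip in N (left out, the last holds). Time passes only in rows, so rows that do not move let the fingers close. It gives the time, the measured TCP pose, the force, the opening and the grip force at its end, in the units of the state.
- manip.get_obs(): the state, without advancing time (a new reading comes with each control period).
- manip.grab_frame(name): name is "side" or "top" or "wrist"; returns a dict with "image" (420x560x3 uint8, red, green, blue), "depth" (420x560 float32, mm along the optical axis (not along the pixel's ray), 0 where there is no reading), "fx", "fy", "cx", "cy" (pixels), "extrinsics" (4x4, takes a point from camera to world coordinates); the wrist camera has in their place "T_tool_cam" (4x4, takes a point from camera to tool coordinates, whose origin is the TCP and whose axes are the flange's). Camera axes: x right, y down, z forward; pixel columns grow to the right and rows downward; lengths in mm; the calibration is good to about 2 mm. A picture is of the moment at which its call begins: read the wrist's pose just before it.
- manip.hand_in(): hands the job in; it is judged then, once.
The state is a dict: "time": time; "joints": joint angles; "joint_velocities": joint speeds; "tau": joint torques, N m; "eef_pos": TCP position; "eef_rot": TCP orientation; "wrist_force": force on the tool from outside, world axes, zero at the start; "moment": the same for the moment, N m; "finger_gap": finger opening in mm; "grasp_force": force on a finger pad.
Only numpy, scipy, OpenCV 4.12 (cv2) and the standard library are available. Lean on these libraries where they do the work, as an engineer would, in place of code of your own. Each camera call takes 0.05 s, during which the arm holds its last target. There are 200 camera calls.

## Working session

There is one attempt and no reset: what is moved stays moved. The work goes in short steps, Python scripts to look and compute and a tool call to move; the robot and the scene stay as the last step left them, time stands still between calls to the robot, and variables do not carry over. Pictures are saved under pics/ and viewed, at most 10 in all, crops included, and the job is handed in when it is done.

Besides the shell and the picture viewer there is one more tool, called after "Request:" as name(argument=value, ...) on one line, values as JSON. arm_command: Moves the arm, as the interface text tells. Its arguments: {"type":"object","properties":{"series":{"type":"string"},"newtons":{"type":"number"}},"required":["series"]}

```bash
mkdir -p pics; cat > h.py <<'E'
import numpy as np, cv2
from workcell import manip
def grab(n,fn):
    o=manip.get_obs(); f=manip.grab_frame(n); f['obs']=o
    cv2.imwrite('pics/'+fn+'.png',f['image'][:,:,::-1])
    np.savez('pics/'+fn+'.npz',**{k:v for k,v in f.items() if k!='obs'},pos=o['eef_pos'],rot=o['eef_rot'])
    return f
def load(fn): return dict(np.load('pics/'+fn+'.npz'))
def cloud(f):
    d=f['depth'];v,u=np.mgrid[:d.shape[0],:d.shape[1]]
    p=np.stack([(u-f['cx'])/f['fx']*d,(v-f['cy'])/f['fy']*d,d],-1)
    if 'extrinsics' in f: T=f['extrinsics']
    else:
        from scipy.spatial.transform import Rotation as R
        T=np.eye(4);T[:3,:3]=R.from_euler('xyz',f['rot'],degrees=True).as_matrix();T[:3,3]=f['pos'];T=T@f['T_tool_cam']
    return p@T[:3,:3].T+T[:3,3]
E
python3 - <<'E'
from h import *
grab('top','top1');grab('side','side1')
o=manip.get_obs();print(o)
E
```

```text
{'time': 0.1, 'joints': array([ 5.82058603e+01,  5.03839122e+00,  7.86152956e+01, -5.76106691e-04,
        9.64614161e+01, -5.90803348e+00]), 'joint_velocities': array([ 0.07106979, -0.13539063, -0.20642493,  0.12209169, -0.01558249,
        0.00204974]), 'tau': array([ 2.08854675e-03, -3.53015471e+01, -3.14217818e+01, -1.51890440e-04,
        7.94639258e-03, -2.67683816e-05]), 'eef_pos': array([239.90783918, 494.4410681 , 230.22959811]), 'eef_rot': array([-1.79885450e+02, -1.12782307e-02,  1.54113818e+02]), 'wrist_force': array([ 0.03102313, -0.61385692, -0.45585497]), 'moment': array([-0.03464234,  0.02910259,  0.02513573]), 'grasp_force': 0.0, 'finger_gap': 85.26685179698435}
```

View pics/top1.png

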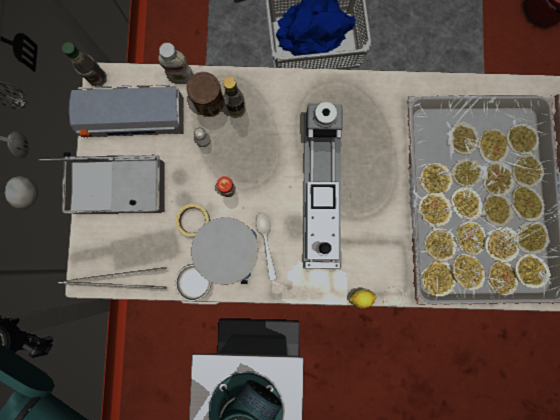

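View pics/side1.png

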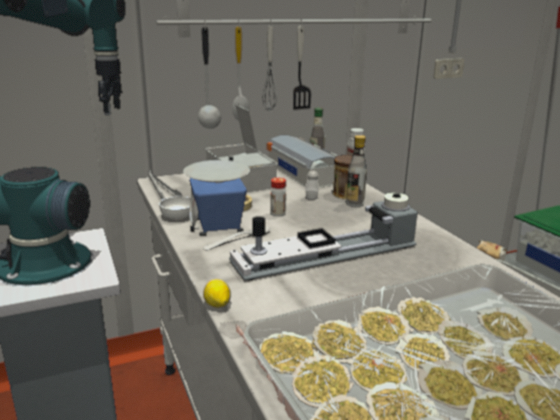

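The top view shows the jar (red cap) at (225,185), the salt shaker at (202,137), the pocket at (323,196), the knob at (325,248), the reel at (326,112) and the lemon at (362,298). A scale stands at (225,250), between the robot and the jar.

```bash
python3 - <<'E'
from h import *
f=load('top1');c=cloud(f)
for n,(u,v) in dict(jar=(225,185),shak=(202,137),pock=(323,196),knob=(325,248),reel=(326,112),lemon=(362,298),scale=(225,250),can=(205,92),robot=(245,400)).items(): print(n,c[v,u].round())
z=c[...,2]
def blob(z0,z1,u0,u1,v0,v1):
    m=np.zeros(z.shape,bool);m[v0:v1,u0:u1]=1;m&=(z>z0)&(z<z1);p=c[m];print(m.sum(),p.min(0).round(),p.max(0).round(),((p.min(0)+p.max(0))/2).round(1),p.mean(0).round(1))
blob(95,120,210,240,170,200)   # jar cap
blob(110,140,308,342,235,262)   # knob top
blob(50,66,305,342,180,212) # pocket walls
blob(8,20,300,345,60,275) # base
i=f['image'][100:310,170:350]
cv2.imwrite('pics/crop1.png',cv2.resize(i[:,:,::-1],None,fx=2.8,fy=2.8,interpolation=cv2.INTER_CUBIC))
# depth edges
m=np.zeros(z.shape,bool);m[95:275,295:350]=1;m&=(z>6)&(z<150)
r=cv2.minAreaRect(c[m][:,:2].astype(np.float32));print(r)
E
```

```text
jar [626.  71. 110.]
shak [768. 146.  80.]
pock [ 614. -206.   40.]
knob [ 461. -206.  125.]
reel [ 836. -202.  129.]
lemon [ 327. -319.   56.]
scale [ 413.  -86. 1371.]
can [888. 138. 117.]
robot [ 82. -11. 193.]
207 [609.  52.  96.] [653.  94. 113.] [630.9  73.2 104. ] [630.1  73.1 105.8]
116 [ 447. -223.  111.] [ 477. -193.  133.] [ 462.1 -207.8  122.2] [ 462.1 -207.4  126.2]
217 [ 577. -248.   50.] [ 648. -171.   66.] [ 612.3 -209.5   57.9] [ 611.9 -206.4   57.3]
1937 [ 393. -262.    8.] [1003. -143.   20.] [ 697.7 -202.7   14. ] [ 669.7 -199.8   14.2]
((660.4036865234375, -204.39999389648438), (542.0138549804688, 160.53338623046875), 1.1358388662338257)
```

View pics/crop1.png

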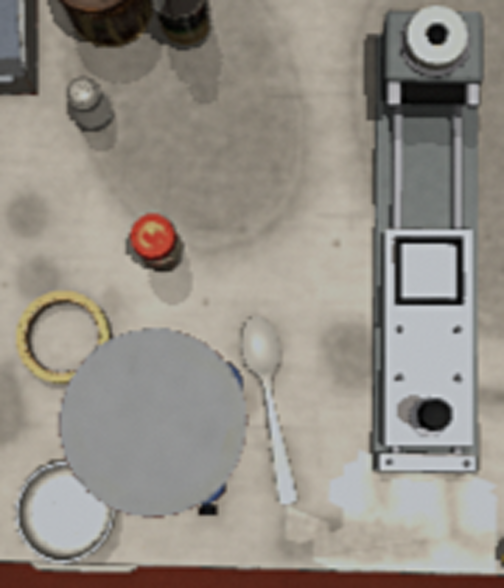

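The crop confirms the jar cap at (153,237), the pocket at (429,271) and the knob at (433,414). The grey disc measured 1371 mm high, so it's a lamp hanging over the table. I'll check the heights of the things near the path using the side camera.

```bash
python3 - <<'E'
from h import *
f=load('side1');c=cloud(f)
for n,(u,v) in dict(plate=(215,172),blue=(218,210),platL=(190,172),platR=(245,172),jar=(278,182),knobtop=(259,220),shak=(312,172),reel=(396,199),lemon=(217,285)).items(): print(n,c[v,u].round())
g=c.reshape(-1,3)
m=(g[:,0]>250)&(g[:,0]<700)&(g[:,1]>-150)&(g[:,1]<560)&(g[:,2]>30)&(g[:,2]<1000)
H,xe,ye=np.histogram2d(g[m,0],g[m,1],bins=[np.arange(250,701,50),np.arange(-150,561,50)])
Z=np.zeros(H.shape,int)
for a in g[m]: 
    i=int((a[0]-250)//50);j=int((a[1]+150)//50)
    if i<Z.shape[0] and j<Z.shape[1]: Z[i,j]=max(Z[i,j],a[2])
print(ye);[print(int(x),r) for x,r in zip(xe,Z)]
E
```

```text
plate [443.  64. 153.]
blue [427.  -7.  73.]
platL [380.  83. 154.]
platR [512.  20. 158.]
jar [624.  58. 104.]
knobtop [ 459. -219.  126.]
shak [778. 152.  86.]
reel [ 830. -213.  122.]
lemon [ 324. -335.   51.]
[-150 -100  -50    0   50  100  150  200  250  300  350  400  450  500
  550]
250 [  0   0   0   0   0   0   0   0   0   0 515 570 569 346]
300 [  0   0   0   0   0  45  45  44  31   0   0   0 569   0]
350 [  0   0 162 160 161 160  44  42  33   0   0   0   0   0]
400 [  0   0 161 155 154 160   0   0   0   0   0   0   0   0]
450 [  0   0 162 154 154 161   0   0   0   0   0   0   0   0]
500 [  0   0 159 161 161 163   0   0   0   0  89  89  89  87]
550 [  0   0   0   0   0   0   0   0  57 108  92   0  70 197]
600 [  0   0   0 106 107   0   0   0  92  93  93   0   0  88]
650 [  0   0   0   0 105   0   0  87  93  94 233 235 233 234]
```

Request:
arm_command(series="0 0 0 9.1 85;0 0 0 9.1 85;0 0 0 9.1 85;0 0 0 9.1 85;0 0 0 9.1 85;0 0 0 9.1 85;0 0 0 9.5 85;0 0 0 0 85", newtons=40)

```text
time: 1.1
eef_pos: [240.0, 494.6, 230.7]
eef_rot: [-180.0, 0.1, 90.1]
wrist_force: [-0.4, 0.4, 0.9]
finger_gap: 84.7
grasp_force: 0.0
```

Request:
arm_command(series="-20 18 0 0 85;-36 33 0 0 85;-36 33 0 0 85;-36 33 0 0 85;-36 33 0 0 85;-36 33 0 0 85;-36 33 0 0 85;-36 33 0 0 85;-36 33 0 0 85;-36 33 0 0 85;-36 33 0 0 85;-30 28 0 0 85;-11 10 0 0 85;0 0 0 0 85;0 0 0 0 85")

```text
time: 2.98
eef_pos: [625.5, 75.2, 231.5]
eef_rot: [-180.0, -0.0, 90.1]
wrist_force: [-0.2, 1.1, 0.0]
finger_gap: 85.2
grasp_force: 0.0
```

```bash
python3 - <<'E'
from h import *
f=grab('wrist','w1');f=load('w1');c=cloud(f);z=c[...,2]
m=(z>90)&(z<125)&(abs(c[...,0]-630)<50)&(abs(c[...,1]-73)<50)
p=c[m];print(m.sum(),p.min(0),p.max(0),p.mean(0))
hsv=cv2.cvtColor(f['image'],cv2.COLOR_RGB2HSV)
r=m&((hsv[...,0]<8)|(hsv[...,0]>172))&(hsv[...,1]>120);p=c[r&(z>98)];print(r.sum(),cv2.minEnclosingCircle(p[:,:2].astype(np.float32)))
m=(z>130)&(z<175)&(c[...,0]<600);print(m.sum(),c[m].max(0) if m.any() else 0)
g=cloud(load('side1')).reshape(-1,3);q=g[(g[:,2]>140)&(g[:,2]<175)&(abs(g[:,1]-60)<40)&(g[:,0]<590)];print(q[:,0].max())
E
```

```text
2195 [605.92165452  54.5113672   90.0659378 ] [650.77726929  98.6225803  108.78614103] [628.55217564  78.35607649 105.3166374 ]
1676 ((628.7593994140625, 76.1354751586914), 22.058780670166016)
26708 [531.55376257 147.30771304 163.83562255]
533.734103134405
```

View pics/w1.png

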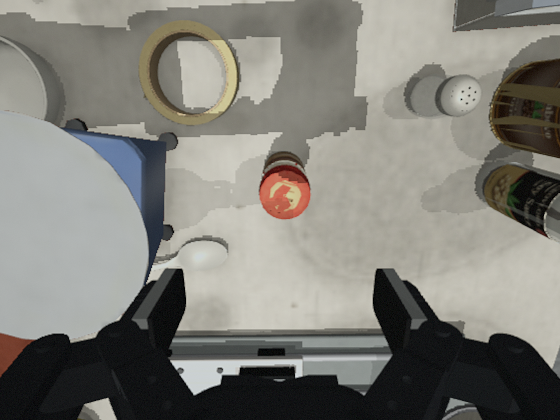

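The wrist view shows the jar cap at (285,193) with free space on both sides, and the plate edge is 40 mm clear of the finger. The jar is at about (629, 76).

Request:
arm_command(series="1 3 10 0 85;0 0 20 0 85;0 0 25 0 85;0 0 25 0 85;0 0 25 0 85;0 0 25 0 85;0 0 18 0 85;0 0 8 0 85;0 0 0 0 85;0 0 0 0 30;0 0 0 0 30;0 0 0 0 30;0 0 0 0 30;0 0 0 0 30;0 0 0 0 30", newtons=40)

```text
time: 4.9
eef_pos: [630.1, 74.9, 76.6]
eef_rot: [179.9, -0.0, 90.0]
wrist_force: [0.5, 0.6, 6.1]
finger_gap: 43.1
grasp_force: 41.1
```

Request:
arm_command(series="0 0 -8 0 30;0 0 -20 0 30;0 0 -28 0 30;0 0 -28 0 30;-10 0 -24 0 30;-20 -1 -12 0 30;-30 -3 0 0 30;-35 -3 0 0 30;-35 -3 0 0 30;-35 -3 0 0 30;-35 -3 0 0 30;-35 -2 0 0 30;-27 0 0 0 30;-15 0 0 0 30;-5 0 0 0 30;0 0 0 0 30;0 0 0 0 30")

```text
time: 7.02
eef_pos: [611.4, -206.0, 195.4]
eef_rot: [180.0, -0.0, 90.1]
wrist_force: [1.2, -0.1, -2.1]
finger_gap: 43.2
grasp_force: 40.9
```

```bash
python3 - <<'E'
from h import *
o=manip.get_obs();print(o['eef_pos'],o['eef_rot'])
f=grab('wrist','w2');f=load('w2');c=cloud(f);z=c[...,2]
np.set_printoptions(suppress=True,precision=1)
m=(z>52)&(z<66)&(abs(c[...,0]-612)<60)&(abs(c[...,1]+207)<60)
p=c[m];print(m.sum(),p.min(0),p.max(0))
E
```

```text
[ 611.44362453 -206.04752795  195.37899034] [ 1.79996638e+02 -2.85631183e-02  9.00880237e+01]
1528 [ 574.1 -238.3   52. ] [ 644.8 -168.6   60.2]
```

View pics/w2.png

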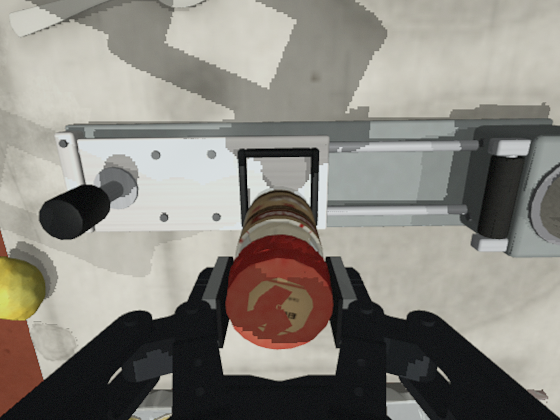

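The wrist view shows the held jar above the pocket, whose walls run from (242,150) to (317,225). The carriage is parked. Pocket centre is about (609.5, -204), so I'll correct and go down.

Request:
arm_command(series="1 -2 6 0 30;0 0 14 0 30;0 0 18 0 30;0 0 15 0 30;0 0 10 0 30;0 0 6 0 30;0 0 2 0 30;0 0 1 0 30;0 0 0 0 30")

```text
time: 8.2
eef_pos: [609.6, -206.2, 123.9]
eef_rot: [179.9, 0.0, 90.0]
wrist_force: [0.9, 0.6, -1.4]
finger_gap: 43.1
grasp_force: 40.9
```

Request:
arm_command(series="0 0 1 0 30;0 0 1 0 30;0 0 1 0 30;0 0 1 0 30;0 0 0 0 30")

```text
time: 8.82
eef_pos: [609.2, -206.0, 119.1]
eef_rot: [-180.0, -0.0, 90.0]
wrist_force: [0.2, -0.3, -1.2]
finger_gap: 43.3
grasp_force: 40.9
```

Request:
arm_command(series="0 0 1 0 30;0 0 1 0 30;0 0 0 0 30")

```text
time: 9.2
eef_pos: [609.5, -206.2, 118.6]
eef_rot: [179.9, 0.0, 90.0]
wrist_force: [-1.4, 0.3, 4.7]
finger_gap: 43.2
grasp_force: 41.3
```

```bash
python3 - <<'E'
from h import *
print(manip.get_obs()['wrist_force'])
f=grab('wrist','w3')
E
```

```text
[-1.37755238  0.34641115  4.71562885]
```

View pics/w3.png

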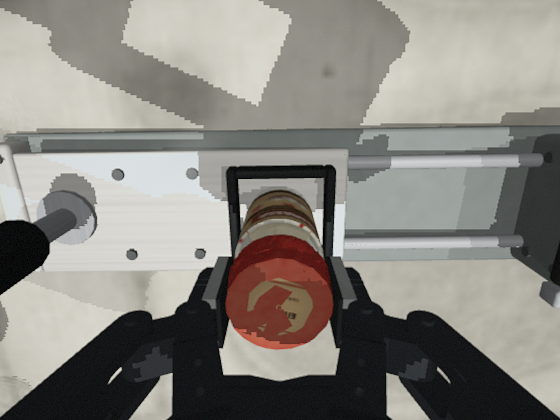

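The jar's foot is inside the walls (pocket from (230,170) to (333,...)). It made contact at 118.6, exactly the floor height. Now I'll release it and back off.

Request:
arm_command(series="0 0 0 0 50;0 0 0 0 60;0 0 0 0 75;0 0 0 0 85;0 0 0 0 85;0 0 -6 0 85;0 0 -15 0 85;0 0 -25 0 85;0 0 -25 0 85;0 -12 -15 0 85;0 -30 0 0 85;0 -40 0 0 85;0 -36 0 0 85;0 -22 0 0 85;0 -8 0 0 85;0 0 0 0 85;0 0 0 0 85")

```text
time: 11.38
eef_pos: [461.9, -206.1, 203.3]
eef_rot: [180.0, -0.0, 90.0]
wrist_force: [-0.3, -0.1, 0.1]
finger_gap: 84.9
grasp_force: 0.0
```

```bash
python3 - <<'E'
from h import *
o=manip.get_obs();print(o['eef_pos'],o['eef_rot'])
f=grab('wrist','w4');f=load('w4');c=cloud(f);z=c[...,2]
np.set_printoptions(suppress=True,precision=1)
m=(z>110)&(z<135)&(abs(c[...,0]-460)<35)&(abs(c[...,1]+207)<35)
p=c[m];print(m.sum(),p.min(0),p.max(0))
q=p[p[:,2]>120];print(cv2.minEnclosingCircle(q[:,:2].astype(np.float32)))
m=(z>141)&(z<156)&(abs(c[...,0]-609)<40)&(abs(c[...,1]+205)<40)
p=c[m];print(m.sum(),p.min(0),p.max(0),cv2.minEnclosingCircle(p[:,:2].astype(np.float32)))
m=(z>53)&(z<64)&(abs(c[...,0]-612)<60)&(abs(c[...,1]+207)<60)
p=c[m];print(m.sum(),p.min(0),p.max(0))
E
```

```text
[ 461.86397461 -206.13395916  203.30914931] [ 1.79979477e+02 -5.89714049e-03  9.00325188e+01]
1604 [ 444.3 -220.7  110.1] [ 475.6 -190.4  129.4]
((459.7486572265625, -205.6988525390625), 15.68825626373291)
3708 [ 586.  -227.6  141. ] [ 630.7 -183.4  150.3] ((608.2842407226562, -205.4375457763672), 22.6291446685791)
1785 [ 573.5 -239.3   53. ] [ 644.5 -168.7   63.9]
```

View pics/w4.png

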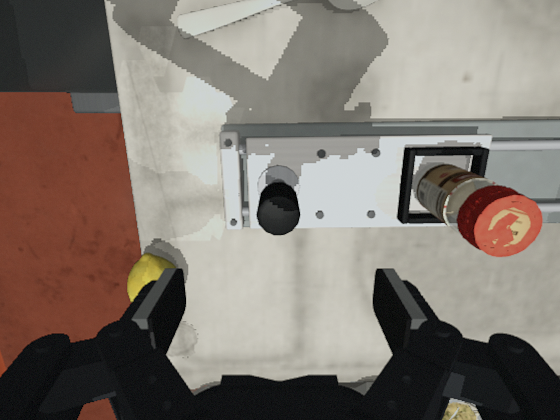

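The wrist view shows the jar standing upright in the pocket (cap at (503,222)) and the knob at (278,212). The knob is at (460,-206). I'll pinch it along the slide axis.

Request:
arm_command(series="0 -2 8 0 85;0 0 20 0 85;0 0 25 0 85;0 0 25 0 85;0 0 20 0 85;0 0 11 0 85;0 0 4 0 85;0 0 0 0 60;0 0 0 0 45;0 0 0 0 35;0 0 0 0 28;0 0 0 0 20;0 0 0 0 20;0 0 0 0 20", newtons=50)

```text
time: 13.18
eef_pos: [460.1, -206.4, 91.4]
eef_rot: [179.9, 0.0, 90.0]
wrist_force: [1.1, 1.4, 5.4]
finger_gap: 31.2
grasp_force: 49.9
```

Request:
arm_command(series="0 1 0 0 20;0 1 0 0 20;0 1 0 0 20;0 1 0 0 20;0 0 0 0 20")

```text
time: 13.8
eef_pos: [463.5, -206.3, 91.3]
eef_rot: [180.0, 0.0, 90.0]
wrist_force: [-0.4, 1.1, 6.5]
finger_gap: 31.0
grasp_force: 50.2
```

Request:
arm_command(series="0 1 0 0 20;0 1 0 0 20;0 1 0 0 20;0 1 0 0 20;0 1 0 0 20;0 1 0 0 20;0 1 0 0 20;0 1 0 0 20")

```text
time: 14.8
eef_pos: [467.1, -206.3, 91.3]
eef_rot: [-179.5, -0.0, 90.0]
wrist_force: [-17.1, 1.2, 14.1]
finger_gap: 30.9
grasp_force: 52.0
```

Request:
arm_command(series="0 1 0 0 20;0 1 0 0 20;0 1 0 0 20;0 1 0 0 20;0 1 0 0 20;0 1 0 0 20;0 1 0 0 20;0 1 0 0 20")

```text
time: 15.8
eef_pos: [478.7, -206.1, 91.4]
eef_rot: [-179.9, 0.0, 90.0]
wrist_force: [-2.2, 1.1, 7.3]
finger_gap: 30.8
grasp_force: 50.3
```

Request:
arm_command(series="0 1 0 0 20;0 1 0 0 20;0 1 0 0 20;0 1 0 0 20;0 1 0 0 20;0 1 0 0 20;0 1 0 0 20;0 1 0 0 20")

```text
time: 16.8
eef_pos: [489.2, -206.0, 91.4]
eef_rot: [179.7, 0.0, 90.0]
wrist_force: [5.3, 1.6, 5.3]
finger_gap: 30.8
grasp_force: 50.2
```

It broke free at a force of about 17 N. Next I run it on at 40 mm/s, then slowly for the last part.

Request:
arm_command(series="0 2 0 0 20;0 3 0 0 20;0 4 0 0 20;0 5 0 0 20;0 5 0 0 20;0 5 0 0 20;0 5 0 0 20;0 5 0 0 20;0 5 0 0 20;0 5 0 0 20;0 5 0 0 20;0 5 0 0 20;0 5 0 0 20;0 5 0 0 20;0 5 0 0 20;0 5 0 0 20;0 5 0 0 20;0 4 0 0 20;0 3 0 0 20;0 2 0 0 20")

```text
time: 19.3
eef_pos: [575.3, -204.7, 91.4]
eef_rot: [-180.0, -0.1, 90.0]
wrist_force: [-2.1, 5.9, 6.9]
finger_gap: 30.8
grasp_force: 50.4
```

Request:
arm_command(series="0 1.5 0 0 20;0 1.5 0 0 20;0 1.5 0 0 20;0 1.5 0 0 20;0 1.5 0 0 20;0 1.5 0 0 20;0 1.5 0 0 20;0 1.5 0 0 20")

```text
time: 20.3
eef_pos: [587.2, -204.5, 91.4]
eef_rot: [-180.0, -0.1, 90.0]
wrist_force: [-1.9, 5.2, 9.4]
finger_gap: 30.8
grasp_force: 50.4
```

Request:
arm_command(series="0.5 1 0 0 20;0.5 1 0 0 20;0 1 0 0 20;0 1 0 0 20;0 1 0 0 20;0 1 0 0 20;0 1 0 0 20;0 1 0 0 20")

```text
time: 21.3
eef_pos: [594.9, -204.4, 91.4]
eef_rot: [-180.0, -0.1, 90.0]
wrist_force: [-3.8, 3.2, 8.3]
finger_gap: 30.9
grasp_force: 50.4
```

Request:
arm_command(series="0 1 0 0 20;0 1 0 0 20;0 1 0 0 20;0 1 0 0 20;0 1 0 0 20;0 1 0 0 20")

```text
time: 22.05
eef_pos: [594.8, -204.4, 91.2]
eef_rot: [-179.1, -0.1, 90.0]
wrist_force: [-23.1, 4.4, 15.8]
finger_gap: 30.8
grasp_force: 53.9
```

Request:
arm_command(series="0 1 0 0 20;0 1 0 0 20;0 1 0 0 20;0 1 0 0 20;0 0 0 0 20;0 0 0 0 20")

```text
time: 22.8
eef_pos: [594.7, -204.3, 91.0]
eef_rot: [-178.6, -0.2, 89.9]
wrist_force: [-32.2, 5.7, 20.9]
finger_gap: 30.8
grasp_force: 58.0
```

```bash
python3 - <<'E'
from h import *
o=manip.get_obs();print(o['eef_pos'],o['eef_rot'],o['wrist_force'])
f=grab('wrist','w5');grab('side','side2');grab('top','top2')
np.set_printoptions(suppress=True,precision=1)
a=load('w5')['image'][:,:,::-1];b=load('side2')['image'][140:300,220:440,::-1];
cv2.imwrite('pics/v5.png',np.hstack([cv2.resize(a,(400,300)),cv2.resize(b,(400,300))]))
for n,X in(('top1',461),('top2',596)):
    c=cloud(load(n));z=c[...,2]
    m=(z>110)&(z<135)&(abs(c[...,0]-X-150)<60)&(abs(c[...,1]+205)<60);print(n,m.sum())
    m=(z>30)&(z<66)&(abs(c[...,1]+205)<45)&(c[...,0]>X+80)&(c[...,0]<X+230);p=c[m];print(p[:,0].max(),np.percentile(p[:,0],99))
E
```

```text
[ 594.72274139 -204.33588015   91.02579174] [-178.60080804   -0.20385752   89.91414285] [-32.19372231   5.74371354  20.8518217 ]
top1 0
688.0322814622464 664.0893047959631
top2 7
791.0373894407451 789.4351524592478
```

View pics/v5.png

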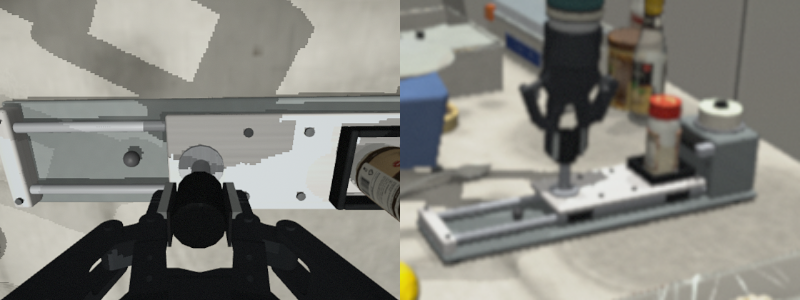

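The wrist view shows the carriage run on with the knob still pinched. The side view shows the jar standing in the pocket next to the roller head. It doesn't move at 32 N, so this looks like the stop. I'll ease the preload, let go and check the travel.

Request:
arm_command(series="0 -2 0 0 20;0 -2 0 0 20;0 -2 0 0 20;0 0 0 0 20;0 0 0 0 45;0 0 0 0 65;0 0 0 0 85;0 0 0 0 85;0 0 0 0 85;0 0 0 0 85")

```text
time: 24.2
eef_pos: [599.4, -205.1, 90.3]
eef_rot: [180.0, -0.0, 90.0]
wrist_force: [-0.1, 0.3, 0.5]
finger_gap: 85.0
grasp_force: 0.0
```

Request:
arm_command(series="0 -3 -8 0 85;0 0 -20 0 85;0 0 -30 0 85;0 0 -30 0 85;0 0 -18 0 85;0 0 -6 0 85;0 0 0 0 85;0 0 0 0 85")

```text
time: 25.2
eef_pos: [595.7, -204.8, 200.5]
eef_rot: [-179.8, -0.1, 90.0]
wrist_force: [0.9, 1.1, -0.0]
finger_gap: 85.0
grasp_force: 0.0
```

```bash
python3 - <<'E'
from h import *
o=manip.get_obs();print(o['eef_pos'],o['wrist_force'])
grab('wrist','w6');grab('top','top3')
np.set_printoptions(suppress=True,precision=1)
for n,K in(('w4',460),('w6',596)):
    c=cloud(load(n));z=c[...,2]
    m=(z>120)&(z<135)&(abs(c[...,0]-K)<35)&(abs(c[...,1]+206)<35);print(n,'knob',cv2.minEnclosingCircle(c[m][:,:2].astype(np.float32)))
    J=K+149;m=(z>141)&(z<156)&(abs(c[...,0]-J)<40)&(abs(c[...,1]+205)<40);p=c[m];print('jar',len(p),p.max(0)[2],cv2.minEnclosingCircle(p[:,:2].astype(np.float32)))
    m=(z>53)&(z<64)&(abs(c[...,0]-J)<50)&(abs(c[...,1]+205)<60);p=c[m];print('pocket',p.min(0),p.max(0))
for n,K in(('top1',461),('top3',596)):
    c=cloud(load(n));z=c[...,2]
    m=(z>120)&(z<138)&(abs(c[...,0]-K)<30)&(abs(c[...,1]+206)<30);print(n,'knob',m.sum(),c[m].mean(0),cv2.minEnclosingCircle(c[m][:,:2].astype(np.float32)))
E
```

```text
[ 595.67140789 -204.79985115  200.53583612] [ 0.94141534  1.12554878 -0.04208029]
w4 knob ((459.7486572265625, -205.6988525390625), 15.68825626373291)
jar 3708 150.30254457362395 ((608.2842407226562, -205.4375457763672), 22.6291446685791)
pocket [ 573.5 -239.3   53. ] [ 644.5 -168.7   63.9]
w6 knob ((593.558837890625, -204.0191650390625), 15.865074157714844)
jar 3823 150.19785913209125 ((741.7748413085938, -203.70343017578125), 22.70973777770996)
pocket [ 707.1 -236.8   53. ] [ 795.  -155.2   64. ]
top1 knob 113 [ 462.3 -207.7  126.5] ((462.558349609375, -207.612548828125), 15.839698791503906)
top3 knob 33 [ 592.9 -197.2  126.6] ((594.5419921875, -200.5294647216797), 12.260428428649902)
```

View pics/w6.png

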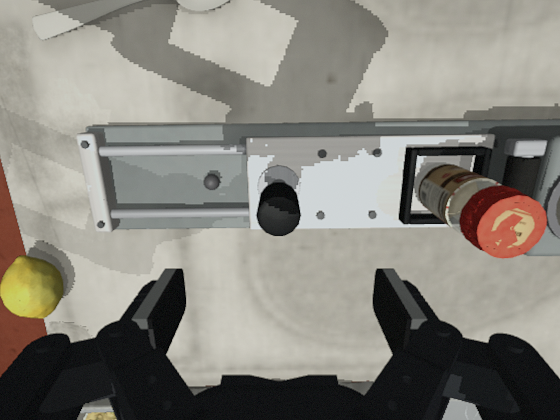

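The wrist view shows the jar upright in the pocket (cap at (505,222)), the knob at (279,210) and the base's rear bar at (95,182). Measured travel is about 134 mm, so I'll check the absolute joint value against the base's rear edge (x = -50).

```bash
python3 - <<'E'
from h import *
np.set_printoptions(suppress=True,precision=1)
for n,K in(('w4',460),('w6',593.6),('w2',460)):
    c=cloud(load(n));z=c[...,2]
    for y0 in(-240,-220,-200,-180):
        m=(z>9)&(z<45)&(abs(c[...,1]-y0)<8)&(c[...,0]>380)&(c[...,0]<440);p=c[m]
        print(n,y0,len(p),np.sort(p[:,0])[:6] if len(p) else '', np.percentile(p[:,2],[5,50,95]) if len(p) else '')
c=cloud(load('top1'));z=c[...,2]
m=(z>8)&(z<45)&(abs(c[...,1]+205)<40)&(c[...,0]>380)&(c[...,0]<460);print(np.sort(c[m][:,0])[:10])
# head
for n in('top1','top3'):
    c=cloud(load(n));z=c[...,2]
    m=(z>70)&(z<150)&(abs(c[...,1]+203)<50)&(c[...,0]>765)&(c[...,0]<920);p=c[m];print(n,'head',np.percentile(p[:,0],[0,1,5,95,99,100]))
E
```

```text
w4 -240 485 [404.9 404.9 405.  405.  405.2 405.3] [22.2 33.  42.6]
w4 -220 531 [404.5 404.8 404.9 404.9 405.1 405.2] [13.7 33.1 42.7]
w4 -200 571 [404.2 404.2 404.4 404.5 404.7 404.7] [13.7 33.  42.5]
w4 -180 601 [403.8 403.9 404.  404.1 404.1 404.2] [15.  33.1 42.6]
w6 -240 567 [405.1 405.2 405.3 405.3 405.5 405.7] [14.  30.  34.9]
w6 -220 663 [404.6 405.  405.4 405.7 405.7 406. ] [13.4 24.9 34.1]
w6 -200 697 [404.7 404.8 405.3 405.4 405.6 405.6] [13.4 24.9 34. ]
w6 -180 663 [404.6 404.7 404.8 404.9 404.9 404.9] [13.7 30.2 34.1]
w2 -240 53 [430.8 430.8 431.8 432.2 432.5 433. ] [41.2 42.3 43.4]
w2 -220 0  
w2 -200 434 [404.5 405.1 405.2 405.4 405.4 405.4] [29.8 33.5 42.8]
w2 -180 537 [404.4 404.7 404.8 404.9 405.1 405.4] [30.3 33.7 42.9]
[392.7 406.  406.1 406.2 406.3 406.4 406.4 406.5 406.6 406.7]
top1 head [775.2 777.2 780.9 863.4 869.5 872.8]
top3 head [765.2 776.9 782.8 864.  870.3 872.3]
```

The rear edge puts the labeller origin at x≈455, and the head's far face gives 454. So the carriage started at about 5 mm and is now at about 139 mm, against the stop. The jar is upright and the robot is clear.

```bash
python3 -c "
from workcell import manip
print(manip.hand_in())"
```

```text
the job is handed in; nothing more can be done
None
```

I handed the job in with the jar let go and standing upright in the pocket. The carriage is at about 139 mm by camera (good to about 2 mm) and did not move under a 32 N push, so I take that as the end stop; the salt shaker and lemon were not touched, and the verdict was not shown.

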